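# Ready the jig: seat the drilled plate, release the gate and hold it open

### The arm

A 6-joint arm with a two-finger parallel gripper is mounted at the origin on a cart in front of the work surface, level with it; the furniture and walls round the work are solid. World frame = base frame: x ahead of the robot, y to its left, z up, the work surface at z = 0. Lengths are in m, angles in degrees, forces in N, time in s.
With the tool pointing down it reaches from about 0.25 to 0.725 m from the base axis. Payload 9.7 kg.
Tool frame: the origin (TCP) lies at the centre of the arm's flange, where the gripper is bolted on; the fingertips stand 173 mm ahead of it and the grasp point (between the pads) lies 155 mm ahead of it; z points along the fingers, y is the line along which they close (so a half turn about z gives the same grasp; the last joint's range is limited). The gripper opens to 85 mm and grips with 20 to 120 N. Pads are 22 mm wide; open, the fingers measure 114 mm over their backs; the gripper's body (76 mm by 85 mm) begins 54 mm behind the grasp point. The pads swing forward as they close: fully open they stand 13 mm farther back than shut.
Start: joints at [0, 4.979, 10.078, 95.1, 0, 90], TCP at [0.55, 0, 0.405] pointing down, gripper open.
Joint ranges: [-179.16, 179.16], [-48.56, 103.87], [-65.8, 70.77], [-126.05, 130.52], [-82.76, 87.17], [-180, 180]. Speed limits (degrees/s): [127.2, 127.2, 147.25, 180, 180, 180].

### API

Orientations are given as [roll, pitch, yaw] about the fixed x, y, z axes, in that order (R = Rz(yaw) Ry(pitch) Rx(roll)).
In Python, from workcell import monitor, camera, get_calibration, bot gives the robot as it stands.
- The arm moves only by the tool carry_out, never from a script. Its argument "targets" is text: rows parted by semicolons, each of 7 numbers parted by spaces: the shift along the tool's x, y, z in units of 0.04 m (1.0 is 0.04 m), then the turn, a rotation vector about the tool's x, y, z in units of 0.1 rad (1.0 is 0.1 rad), then the opening, from -1 (shut) to 1 (fully open), so that 0 is half open. A call has exactly 8 rows; each row shifts and turns the commanded pose from where the row before left it, along the tool's axes as they then stand; what a row does not reach is not made up. A row lasts 1/12 s, in which the tool goes at most 41.7 mm and 7.16 degrees, less where a joint would pass 70% of its speed; a pose out of reach is approached as far as the arm can. A call with a number of a shift or a turn outside -1 to 1 is refused whole. A call with a gripper value outside its range is refused whole. The fingers move at their own pace and stop on an object; "newtons" is the grip in N (left out, the last holds). Time passes only in rows, so rows that do not move let the fingers close, or fill a call up. It gives the time, the measured TCP pose, the force, the opening and the grip force at its end, in the units of the state.
- monitor.get_obs(): the state, without advancing time (a new reading comes with each control period).
- camera(name): name is "scene" or "side" or "wrist"; returns the picture (400x640x3 uint8, red, green, blue); there is no depth.
- get_calibration(name): a dict with "fx", "fy", "cx", "cy" (pixels), "view" (4x4, takes a point from world to camera coordinates). Camera axes: x right, y down, z forward; pixel columns grow to the right and rows downward; lengths in m; the calibration is good to about 2 mm. A picture is of the moment at which its call begins: read the wrist's pose just before it. get_calibration takes no time and is no camera call; for the wrist camera it gives the pose at the moment of the call.
- bot.job_done(): hands the job in; it is judged then, once.
The state is a dict: "time": time; "q": joint angles; "qd": joint speeds; "joint_efforts": joint torques, N m; "ee_pos": TCP position; "tcp_rot": TCP orientation; "wrist_force": force on the tool from outside, world axes, zero at the start; "torque": the same for the moment, N m; "opening": finger opening in m; "grasp_force": force on a finger pad.
Only numpy, scipy, OpenCV 4.12 (cv2) and the standard library are available. Lean on these libraries where they do the work, as an engineer would, in place of code of your own. Each camera call takes 0.05 s, during which the arm holds its last target. There are 200 camera calls.

### The job

Lower the drilled aluminium plate over the two locating pins of the jig until it lies flush on the bed, and let go of it. Then squeeze the red catch fully in against its thumb rest, after it the yellow one, take the blue gate by its black post and swing it out past its click until it stands wide open, about 70 degrees. Finish while still holding the sprung gate open there by its post, steadily, so that a board can be slid in; leave the other things on the bench where they are.

Things in the scene. Friction and masses are not known exactly. Their poses are not given: they have to be found in the camera images.
- plate_handle (a point): Centre of the black rib handle of the loose drilled aluminium plate. Plate 110 (x) x 66 (y) x 10 mm, 0.3 kg, lying flat; rib 44 mm long (x), 16 mm wide (y), 35 mm above the plate's top. This point is 27.5 mm above the plate's underside, 17.5 mm below the rib's top. Two 15 mm through holes lie 40 mm to either side along x; a half turn makes no difference.
- bed (a point): Centre of the jig's flat dark steel bed (130 x 76 mm), on its top surface, between two bullet-nosed pins (12 mm across, 22 mm tall) 40 mm to either side along x. Axes are the jig's: z up, x along the pins, y toward the gate. The seated plate's underside is at this height. The jig is fixed; catches and gate stand 80 to 120 mm away along +y, up to 107 mm above the bed.
- red_tab (a point): Middle of the red catch's tab, 12 mm below its top; tab 8 mm thick (x), 18 mm wide (y), axes the jig's. A fixed black thumb rest of the same size stands 24 mm from the unsqueezed tab along -x. The pair is 32 mm over its outer faces, 18 mm squeezed, free for 34 mm below the tops. Pinch from above: only the tab moves, to -x. Red and yellow may trade places.
- yellow_tab (a point): The same point on the yellow tab of the yellow squeeze catch; same sizes, same direction.
- red_catch (a joint): Travel of the red tab in m: 0 out (its bolt locks the gate), 0.014 fully squeezed. It starts within 2 mm of out. About 4 N of friction; it stays where it is left. The bolt is clear of the gate from about 0.012.
- yellow_catch (a joint): Travel of the yellow tab in m, in the same way.
- gate (a joint): Angle of the blue gate in rad: 0 shut, 1.45 at its stop. It turns about an upright hinge, counter-clockwise seen from above. A sprung ball makes a detent between about 0.35 and 0.65; a spring of about 0.25 N m/rad pulls the gate shut all the way, so a gate let go drifts back to the detent.
- gate_post (a point): Middle of the black upright round post on the gate's free end, 165 mm from the hinge axis. The post is 18 mm across and stands 43 mm above its washer on the gate's top edge; this point is 20 mm below the post's top. All else on the jig is lower than the post's foot.
- gate_axis (a point): Point on the gate's upright hinge axis, at the height of gate_post; its axes are the jig's. The shut gate runs from here along +x and opens toward +y.
- can: Bystander, loose, to be left alone: green drinks can, 66 mm across, 115 mm tall. Origin at the middle of its underside.
- cork: Bystander, loose, to be left alone: brown sanding block, 63x95x29 mm. Origin at the middle of its underside.

How it is judged (in metres and radians):
On the way, in this order (a step that is already met when the one before it is completed fails the run):
1. the plate lies flush on the bed over both pins, let go (horizontal distance between plate_handle and bed below 0.005 m and z of plate_handle in the frame of bed below 0.0295 m and angle between plate_handle's own z axis and vertical below 0.03 rad and angle between the x axis of plate_handle and the x axis of bed, either way round below 0.06 rad and contact force between the fingers and plate below 0.2 N), for 0.2 s.
2. the red catch is squeezed in while the yellow one is still out (value of joint red_catch above 0.0115 m and value of joint yellow_catch below 0.006 m), for 0.1 s.
3. the yellow catch is squeezed in too (value of joint each of red_catch, yellow_catch above 0.0115 m), for 0.1 s.
4. the gate has been swung past its detent (all of step 3 and value of joint gate above 0.75 rad), for 0.1 s.
At the end, for the whole second after the job is handed in: Fingers hold the gate still beyond 1.05 rad (60 degrees), pressing with over 0.5 N; both catches are in by over 11.5 mm; the plate lies flush: within 2 mm of the bed, level within 0.03 rad, within 5 mm and 0.06 rad of the pins' centre and line (all of step 3 and value of joint gate above 1.05 rad and velocity of joint gate between -0.1 and 0.1 rad/s and contact force between the fingers and gate above 0.5 N and horizontal distance between plate_handle and bed below 0.005 m and z of plate_handle in the frame of bed below 0.0295 m and angle between plate_handle's own z axis and vertical below 0.03 rad and angle between the x axis of plate_handle and the x axis of bed, either way round below 0.06 rad); the arm keeps its last pose, push and grip.
It fails at once if the drinks can is shoved more than 30 mm (distance of can from where it was at the start of the episode above 0.03 m).
It fails at once if the sanding block is shoved more than 30 mm (distance of cork from where it was at the start of the episode above 0.03 m).
It also fails if it takes over 72 s, if anything falls off the work surface, if the arm or the gripper's body presses on something with over 40 N, if the wrist force passes 120 N, or if a joint passes its speed limit or range.

## Working session

There is one attempt and no reset: what is moved stays moved. The work goes in short steps, Python scripts to look and compute and a tool call to move; the robot and the scene stay as the last step left them, time stands still between calls to the robot, and variables do not carry over. Pictures are saved under pics/ and viewed, at most 10 in all, crops included, and the job is handed in when it is done.

Besides the shell and the picture viewer there is one more tool, called after "Emit:" by a JSON object that holds its "method" and its "body", one argument or row to a line. carry_out: Moves the arm, as the interface text tells. Shifts and turns lie within -1 to 1; 1 stands for 0.04 m of shift or 0.1 rad of turn. Its arguments: {"type":"object","properties":{"targets":{"type":"string"},"newtons":{"type":"number"}},"required":["targets"]}

```bash
mkdir -p pics; ls
python3 - <<'E'
from workcell import monitor,camera,get_calibration
import cv2,numpy as np
o=monitor.get_obs();print(o)
for n in("scene","side","wrist"):
    c=get_calibration(n);print(n,{k:np.round(v,4).tolist() for k,v in c.items()})
    cv2.imwrite(f"pics/{n}0.png",camera(n)[:,:,::-1])
E
```

```text
pics
{'time': 0.0, 'q': array([1.37042559e-03, 5.01067370e+00, 1.00337687e+01, 9.51005476e+01,
       9.30738744e-04, 9.00001635e+01]), 'qd': array([ 0.00264869,  0.10140041, -0.00156683,  0.01321629, -0.03721736,
        0.06815659]), 'joint_efforts': array([ 7.68234549e-04, -5.20392072e+01,  4.64802504e+01,  1.63646933e-02,
        2.23589603e-05, -6.77332673e-05]), 'ee_pos': array([5.49992887e-01, 1.49678524e-05, 4.03980875e-01]), 'tcp_rot': array([-1.79922547e+02, -9.30516846e-04,  9.00012056e+01]), 'wrist_force': array([0.5658809 , 0.94167041, 0.88930643]), 'torque': array([-0.04457551,  0.05333379,  0.05021956]), 'grasp_force': 0.0, 'opening': 0.08540131532030014}
scene {'fx': 519.3631, 'fy': 519.3631, 'cx': 313.5538, 'cy': 198.9481, 'view': [[-0.6603, -0.7507, -0.0207, 0.6169], [-0.3232, 0.309, -0.8944, 0.1452], [0.6779, -0.5839, -0.4467, 1.1559], [0.0, 0.0, 0.0, 1.0]]}
side {'fx': 424.1756, 'fy': 424.1756, 'cx': 318.6061, 'cy': 198.7812, 'view': [[0.9988, -0.048, -0.0118, -0.5155], [-0.0279, -0.3502, -0.9363, 0.2289], [0.0408, 0.9354, -0.3511, 0.5536], [0.0, 0.0, 0.0, 1.0]]}
wrist {'fx': 284.9287, 'fy': 284.9287, 'cx': 317.2282, 'cy': 200.8559, 'view': [[1.0, 0.0002, -0.0015, -0.5501], [0.0006, -0.9598, 0.2806, -0.0369], [-0.0014, -0.2806, -0.9598, 0.3783], [0.0, 0.0, 0.0, 1.0]]}
```

View pics/scene0.png

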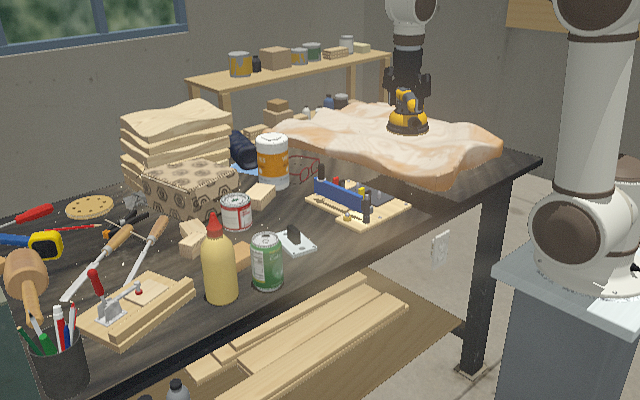

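View pics/side0.png

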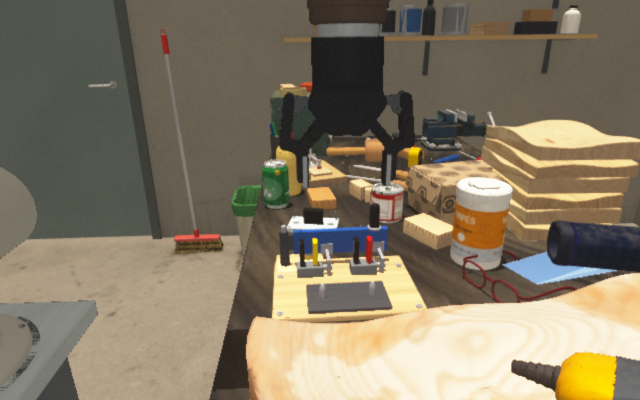

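View pics/wrist0.png

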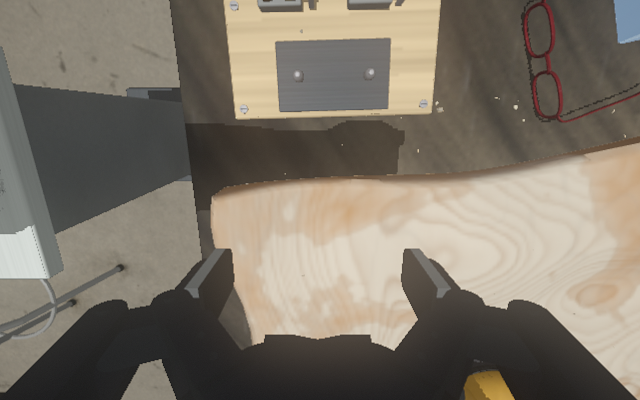

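```bash
cat > h.py <<'E'
import numpy as np
from workcell import monitor,camera,get_calibration
def ray(c,p):
    V=np.array(c["view"]);R=V[:3,:3];o=-R.T@V[:3,3]
    d=R.T@np.array([(p[0]-c["cx"])/c["fx"],(p[1]-c["cy"])/c["fy"],1]);return o,d/np.linalg.norm(d)
def atz(c,p,z):
    o,d=ray(c,p);return o+d*(z-o[2])/d[2]
def tri(*cp):
    A=0;b=0
    for c,p in cp:
        o,d=ray(c,p);P=np.eye(3)-np.outer(d,d);A=A+P;b=b+P@o
    X=np.linalg.solve(A,b);return X,[np.linalg.norm(np.cross(X-ray(c,p)[0],ray(c,p)[1])) for c,p in cp]
def proj(c,X):
    q=np.array(c["view"])@np.append(X,1);return np.array([c["fx"]*q[0]/q[2]+c["cx"],c["fy"]*q[1]/q[2]+c["cy"]])
E
python3 - <<'E'
import cv2
s=cv2.imread("pics/scene0.png")[140:300,240:440];t=cv2.imread("pics/side0.png")[190:320,240:440]
a=cv2.resize(s,(600,480),interpolation=2);b=cv2.resize(t,(800,520),interpolation=2)
cv2.imwrite("pics/a.png",a);cv2.imwrite("pics/b.png",b)
E
```

```text
(no output)
```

View pics/a.png

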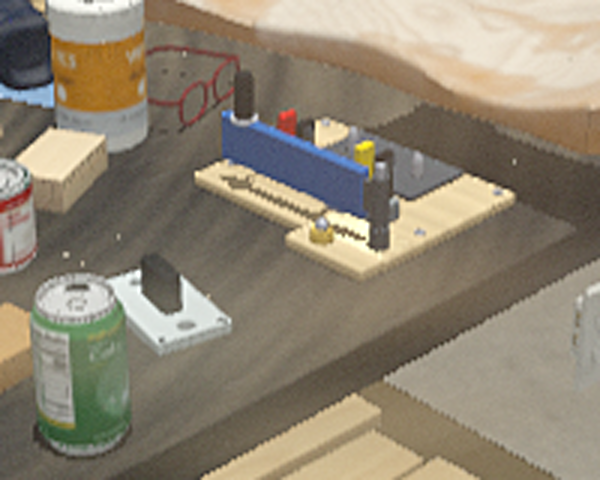

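View pics/b.png

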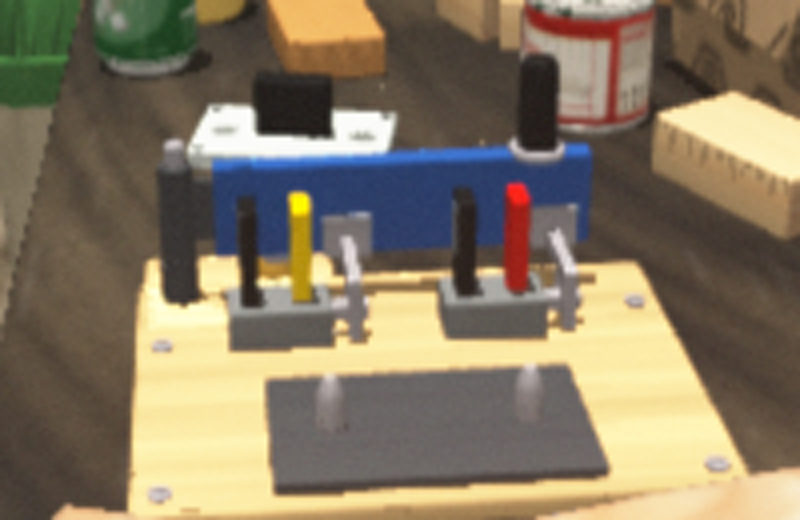

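Run:
```python
from h import *
np.set_printoptions(precision=4,suppress=True)
S,D,W=[get_calibration(n) for n in("scene","side","wrist")]
for n,a,b in(("post top",(321.3,163.3),(375.5,204.2)),("handle top",(294,227.3),(313.3,208.8)),("red top",(336.3,177),(369.2,237)),("yel top",(361.7,188.3),(315,239)),("hinge top",(367,194),(283.5,226))):
    print(n,*tri((S,a),(D,b)))
for n,a,b in(("pinL",(298,74),(322.2,284)),("pinR",(370,72),(372.2,281.8))):
    print(n,*tri((W,a),(D,b)))
print("bed corners",[atz(W,p,.025) for p in((276,41),(390,38),(389,108),(279,111))])
for p in((197,104+2),(396,113),(384,155),(190,152)): print("plate top cnr",atz(D,(240+p[0]/4,190+p[1]/4),.01))
print("can",atz(D,(275,205),0), "cork",tri((S,(237,247)),(D,(320,196))))
```

```text
post top [0.6299 0.2379 0.1249] [np.float64(0.0016101409470000202), np.float64(0.0016101409469998738)]
handle top [0.5239 0.4236 0.0449] [np.float64(0.0017184662435018616), np.float64(0.001718466243501681)]
red top [0.6132 0.1993 0.0787] [np.float64(0.0023236165929133323), np.float64(0.002323616592913412)]
yel top [0.5181 0.1994 0.0776] [np.float64(0.003187091769320833), np.float64(0.0031870917693208067)]
hinge top [0.4647 0.2343 0.09  ] [np.float64(0.0011128196237093636), np.float64(0.0011128196237093894)]
pinL [0.5288 0.1156 0.0418] [np.float64(0.000897869287363699), np.float64(0.0008978692873635392)]
pinR [0.6071 0.1175 0.0415] [np.float64(0.00041652355435929195), np.float64(0.00041652355435917355)]
bed corners [array([0.5052, 0.151 , 0.025 ]), array([0.6295, 0.1539, 0.025 ]), array([0.6335, 0.0814, 0.025 ]), array([0.5057, 0.0781, 0.025 ])]
plate top cnr [0.469  0.4691 0.01  ]
plate top cnr [0.5858 0.4497 0.01  ]
plate top cnr [0.5737 0.3914 0.01  ]
plate top cnr [0.4662 0.4034 0.01  ]
can [0.4297 0.5729 0.    ] cork (array([0.5511, 0.564 , 0.0298]), [np.float64(0.006222340955910284), np.float64(0.006222340955910311)])
```

Emit:
{"method": "carry_out", "body": {
  "targets": "0.6 0 0 0 0 0 1;1 -0.1 0 0 0 0 1;1 -0.1 0 0 0 0 1;1 -0.1 0 0 0 0 1;1 -0.1 0 0 0 0 1;1 -0.1 0 0 0 0 1;1 -0.1 0 0 0 0 1;1 -0.1 0 0 0 0 1",
  "newtons": 40
}}

```text
time: 0.82
ee_pos: [0.5214, 0.3059, 0.4045]
tcp_rot: [-180.0, 0.0, 90.0]
wrist_force: [1.3, -0.7, 0.2]
opening: 0.0857
grasp_force: 0.0
```

Emit:
{"method": "carry_out", "body": {
  "targets": "1 0 0 0 0 0 0;1 0 0 0 0 0 0;0.6 0 0 0 0 -1 0;0 0 0 0 0 -1 0;0 0 0 0 0 -1 0;0 0 0 0 0 -1 0;0 0 0 0 0 -1 0;0 0 0 0 0 -1 0"
}}

```text
time: 1.48
ee_pos: [0.522, 0.4082, 0.4041]
tcp_rot: [-179.9, 0.0, 124.7]
wrist_force: [0.1, 0.7, -0.4]
opening: 0.0425
grasp_force: 0.0
```

Emit:
{"method": "carry_out", "body": {
  "targets": "0 0 0 0 0 -1 0;0 0 0 0 0 -1 0;0 0 0 0 0 -1 0;0 0 0 0 0 -1 0;0 0 0 0 0 -1 0;0 0 0 0 0 -1 0;0 0 0 0 0 -1 0;0 0 0 0 0 -1 0"
}}

```text
time: 2.15
ee_pos: [0.522, 0.408, 0.4042]
tcp_rot: [-180.0, -0.0, 170.5]
wrist_force: [-0.5, 0.2, 0.3]
opening: 0.0425
grasp_force: 0.0
```

Run:
```python
from h import *
import cv2,pickle
c=get_calibration("wrist");pickle.dump(c,open("w1.pkl","wb"))
im=camera("wrist")[:,:,::-1];cv2.imwrite("pics/w1.png",im)
# black handle & white plate detection
print(proj(c,[.524,.4236,.045]),proj(c,[.524,.4236,.01]))
```

```text
[331.09355571 179.83449057] [329.83110614 174.15884974]
```

View pics/w1.png

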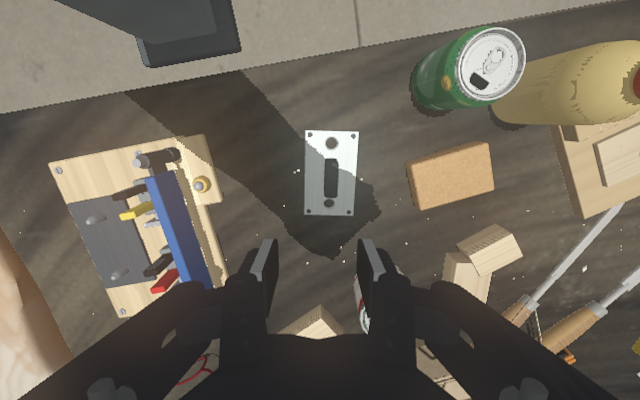

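Run:
```python
from h import *
import cv2,pickle
np.set_printoptions(precision=4,suppress=True)
c=pickle.load(open("w1.pkl","rb"));im=cv2.imread("pics/w1.png")
roi=im[115:235,290:375].astype(int);sat=roi.max(2)-roi.min(2)
m=((roi.min(2)>95)&(sat<40)).astype(np.uint8)
m=cv2.morphologyEx(m,cv2.MORPH_OPEN,np.ones((3,3)))
ct=max(cv2.findContours(m,0,2)[0],key=cv2.contourArea)[:,0]+[290,115]
P=np.array([atz(c,p,.01)[:2] for p in ct],np.float32)*1000
r=cv2.minAreaRect(P);print(r,cv2.boxPoints(r))
h=(im[140:215,315:345].max(2)<45).astype(np.uint8)
ct=max(cv2.findContours(h,0,2)[0],key=cv2.contourArea)[:,0]+[315,140]
r=cv2.minAreaRect(np.array([atz(c,p,.045)[:2] for p in ct],np.float32)*1000);print("rib",r)
for p in((331,143),(328,203)):print(atz(c,p,.01))
```

```text
((517.2057495117188, 436.9397888183594), (90.53858184814453, 129.52725219726562), 79.76155090332031) [[445.427  403.9028]
 [572.8917 380.8799]
 [588.9845 469.9768]
 [461.5198 492.9996]]Traceback (most recent call last):
  File "<stdin>", line 12, in <module>
ValueError: max() iterable argument is empty
```

Run:
```python
from h import *
import cv2,pickle
np.set_printoptions(precision=4,suppress=True)
c=pickle.load(open("w1.pkl","rb"));im=cv2.imread("pics/w1.png");g=cv2.cvtColor(im,6)
print(g[170,295:370:2],g[125:225:3,315],g[178,320:342])
def rect(m,off,z):
    ct=max(cv2.findContours(m.astype(np.uint8),0,2)[0],key=cv2.contourArea)[:,0]+off
    return cv2.minAreaRect(np.array([atz(c,p,z)[:2] for p in ct],np.float32)*1000)
for t in(125,140,155):print(rect(cv2.morphologyEx((g[115:235,290:375]>t).astype(np.uint8),cv2.MORPH_OPEN,np.ones((5,5))),[290,115],.01))
for t in(55,70,90):print("rib",rect(cv2.morphologyEx((g[152:200,315:346]<t).astype(np.uint8),2,np.ones((3,3))),[315,152],.045))
for p in((331,143),(328,203)):print(atz(c,p,.01))
```

```text
[ 64 198 215  74  74 135 146 147 150 147 150 150 151 149 145  70  76  75
  76  77  77  72 156 149 148 206 222 251 247 250 242 106 113 113 112 112
 111 112] [ 99 105 247 253 253 253 253 254 145 152 153 153 152 152 151 150 150 149
 149 148 148 148 147 147 147 145 145 145 144 145  78  64  60  57] [149 148 148 140  77  68  72  72  72  73  73  74  73  74  74  74  71  81
 123 155 152 152]
((523.7407836914062, 424.78778076171875), (66.36418914794922, 109.83185577392578), 79.81786346435547)
((523.5538330078125, 424.3379821777344), (65.41881561279297, 109.5514907836914), 78.24758911132812)
((496.1445007324219, 430.6132507324219), (63.84831619262695, 52.528221130371094), 78.58922576904297)Traceback (most recent call last):
  File "<stdin>", line 10, in <module>
  File "<stdin>", line 7, in rect
ValueError: max() iterable argument is empty
```

Emit:
{"method": "carry_out", "body": {
  "targets": "0.03 0.4 0.5 0 0 0.28 0;0 0 0.9 0 0 0 0;0 0 0.9 0 0 0 0;0 0 0.9 0 0 0 0;0 0 0.9 0 0 0 0;0 0 0.7 0 0 0 0;0 0 0.4 0 0 0 0;0 0 0.2 0 0 0 0"
}}

```text
time: 2.87
ee_pos: [0.5227, 0.4233, 0.1849]
tcp_rot: [-179.8, -0.2, 168.5]
wrist_force: [0.0, 1.0, -0.5]
opening: 0.0425
grasp_force: 0.0
```

Emit:
{"method": "carry_out", "body": {
  "targets": "0 0 0 0 0 0 0;0 0 0 0 0 0 -1;0 0 0 0 0 0 -1;0 0 0 0 0 0 -1;0 0 0 0 0 0 -1;0 0 0 0 0 0 -1;0 0 0 0 0 0 -1;0 0 0 0 0 0 -1"
}}

```text
time: 3.53
ee_pos: [0.524, 0.4243, 0.1908]
tcp_rot: [179.9, 0.1, 168.6]
wrist_force: [-0.1, 0.2, 5.8]
opening: 0.0152
grasp_force: 40.7
```

Run:
```python
from h import *
import pickle
from scipy.optimize import least_squares
np.set_printoptions(precision=4,suppress=True)
S,D=get_calibration("scene"),get_calibration("side")
W=dict(S,fx=284.9287,fy=284.9287,cx=317.2282,cy=200.8559,view=[[1,.0002,-.0015,-.5501],[.0006,-.9598,.2806,-.0369],[-.0014,-.2806,-.9598,.3783],[0,0,0,1]])
s=lambda x,y:(240+x/4,190+y/4)
q=lambda x,y:(240+x/3,140+y/3)
cs=[(-.065,.038,0),(.065,.038,0),(.065,-.038,0),(-.065,-.038,0)]
pt=[(-.04,0,.022),(.04,0,.022)]
ob=[(W,c,p,1) for c,p in zip(cs+pt,[(276,41),(390,38),(389,108),(279,111),(298,73),(370,71)])]
ob+=[(D,c,p,1) for c,p in zip(cs+pt,[s(267,380),s(572,367),s(607,470),s(275,490),s(329,375),s(529,366)])]
def f(v,full=ob):
    C,Sn=np.cos(v[3]),np.sin(v[3]);r=[]
    for c,l,p,w in full:
        X=np.array([v[0]+C*l[0]-Sn*l[1],v[1]+Sn*l[0]+C*l[1],v[2]+l[2]]);r+=list(w*(proj(c,X)-p))
    return r
for sub in(ob,ob[:6],ob[6:]):
    r=least_squares(f,[.568,.117,.02,.02],kwargs=dict(full=sub),loss="soft_l1");print(r.x,np.degrees(r.x[3]),np.round(f(r.x,sub),1))
```

```text
[0.5686 0.1176 0.017  0.0249] 1.4291244930176001 [-1.2 -1.1  1.4 -1.4 -0.7  0.4  0.   0.3 -0.7  0.3  1.5  0.3 -0.7  0.1
 -0.5 -0.5  1.4  0.2 -0.4 -0.3  0.4  1.5  0.5  1.3]
[0.5688 0.1183 0.0107 0.0253] 1.4484141765768401 [-0.4 -0.3  0.2 -0.5 -1.7 -0.   0.8 -0.2 -0.2  0.5  0.7  0.5]
[0.5691 0.1237 0.0136 0.0139] 0.7940286502921133 [-0.2 -0.4 -0.6 -0.4  0.6 -0.  -0.4 -1.1  0.5  1.1  0.1  1.2]
```

Emit:
{"method": "carry_out", "body": {
  "targets": "0 0 0 0 0 0 -1;0 0 -0.5 0 0 0 -1;0 0 -0.9 0 0 0 -1;0 0 -0.9 0 0 0 -1;0 0 -0.9 0 0 0 -1;0 0 -0.8 0 0 0 -1;0 0 -0.4 0 0 -0.4 -1;0 0 0 0 0 -0.6 -1"
}}

```text
time: 4.2
ee_pos: [0.5236, 0.424, 0.3703]
tcp_rot: [179.7, 0.3, 174.4]
wrist_force: [0.3, 0.1, -3.8]
opening: 0.0152
grasp_force: 39.8
```

Emit:
{"method": "carry_out", "body": {
  "targets": "0 0 0 0 0 -0.8 -1;0 0 0 0 0 -0.43 -1;0 0 0 0 0 0 -1;0 0 0 0 0 0 -1;0 0 0 0 0 0 -1;0 0 0 0 0 0 -1;0 0 0 0 0 0 -1;0 0 0 0 0 0 -1"
}}

```text
time: 4.87
ee_pos: [0.5235, 0.424, 0.3646]
tcp_rot: [-180.0, -0.0, -178.6]
wrist_force: [-0.1, -0.5, -3.8]
opening: 0.0155
grasp_force: 39.7
```

Emit:
{"method": "carry_out", "body": {
  "targets": "-0.1 -0.6 0 0 0 0 -1;-0.14 -1 0 0 0 0 -1;-0.14 -1 0 0 0 0 -1;-0.14 -1 0 0 0 0 -1;-0.14 -1 0 0 0 0 -1;-0.14 -1 0 0 0 0 -1;-0.14 -1 0 0 0 0 -1;0 -0.8 0 0 0 0 -1"
}}

```text
time: 5.53
ee_pos: [0.5686, 0.1263, 0.3648]
tcp_rot: [-180.0, 0.0, -178.7]
wrist_force: [0.4, -0.3, -4.3]
opening: 0.0156
grasp_force: 40.1
```

Emit:
{"method": "carry_out", "body": {
  "targets": "0 -0.28 0 0 0 0 -1;0 0 0.6 0 0 0 -1;0 0 0.8 0 0 0 -1;0 0 0.7 0 0 0 -1;0 0 0.5 0 0 0 -1;0 0 0.3 0 0 0 -1;0 0 0 0 0 0 -1;0 0 0 0 0 0 -1"
}}

```text
time: 6.2
ee_pos: [0.5686, 0.118, 0.2491]
tcp_rot: [180.0, -0.0, -178.6]
wrist_force: [0.6, 0.2, -2.2]
opening: 0.0152
grasp_force: 40.2
```

Run:
```python
from h import *
import cv2,pickle
np.set_printoptions(precision=4,suppress=True)
pickle.dump(get_calibration("wrist"),open("w2.pkl","wb"))
a=camera("side")[:,:,::-1];b=camera("wrist")[:,:,::-1]
cv2.imwrite("pics/side2.png",a);cv2.imwrite("pics/w2.png",b)
A=cv2.resize(a[200:330,250:430],(720,520),interpolation=2);cv2.imwrite("pics/s2c.png",A)
```

```text
(no output)
```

View pics/s2c.png

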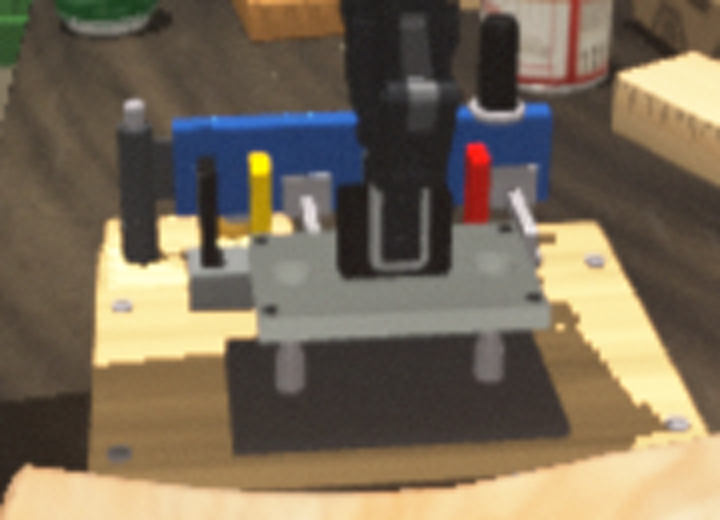

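View pics/w2.png

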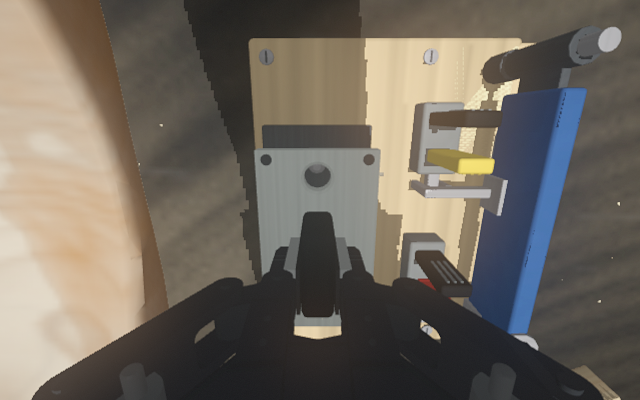

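Run:
```python
from h import *
import cv2,pickle
np.set_printoptions(precision=4,suppress=True)
c=pickle.load(open("w2.pkl","rb"));im=cv2.imread("pics/w2.png");g=cv2.cvtColor(im,6)
print(g[115:155,300]);print(g[135,250:275],g[135,360:385]);print(g[165,248:265],g[165,370:390])
E=atz
for z in(.016,.018,.02):print("bed ctr x",atz(c,(317,124.5),z)[0]+.065, "y edges",atz(c,(262.5,135),z)[1],atz(c,(371,135),z)[1])
for z in(.068,.0705):print("plate x",atz(c,(317,149),z)[0]+.055,atz(c,(317.5,175.5),z),atz(c,(255.5,165),z)[1],atz(c,(379.5,165),z)[1])
A=cv2.resize(np.hstack([im[115:205,250:390]]),(770,495),interpolation=2);cv2.imwrite("pics/w2c.png",A)
```

```text
[122 123 121 122 123 122 122 122 124 105  76  67  70  70  70  71  71  70
  71  71  70  69  70  70  70  69  69  69  70  70  71  68  65 113 126 138
 144 143 143 143]
[ 52  53  51  55  86 122 121 122 122 121 123 116  83  63  66  66  66  66
  66  68  68  67  66  67  67] [ 83  86  85  87  87  87  88  86  85  89 100 160 219 213 211 211 210 211
 210 211 211 212 210 209 208]
[ 62  61  63  62  62  59  77 121 143 141 139 138 139 141 142 132 122] [138 146 151 151 150 151 151 151 147 165 203 211 208 207 206 205 204 202
 202 203]
bed ctr x 0.5674524241826271 y edges 0.07819646384146606 0.15312765764350308
bed ctr x 0.5674070817223311 y edges 0.07856736155967567 0.15275552524727826
bed ctr x 0.5673617392620354 y edges 0.07893825927788528 0.1523833928510534
plate x 0.5685718806994577 [0.5275 0.1166 0.068 ] 0.08369208152600205 0.14913684435820546
plate x 0.5683098066508168 [0.5271 0.1165 0.0705] 0.08422497515114832 0.14857673938615362
```

View pics/w2c.png

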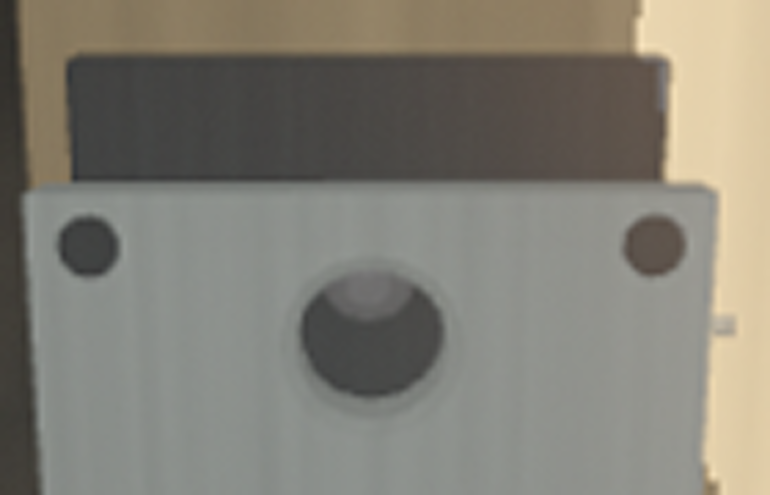

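Emit:
{"method": "carry_out", "body": {
  "targets": "0.025 -0.015 0 0 0 0 -1;0 0 0.1 0 0 0 -1;0 0 0.1 0 0 0 -1;0 0 0.1 0 0 0 -1;0 0 0.1 0 0 0 -1;0 0 0.1 0 0 0 -1;0 0 0.1 0 0 0 -1;0 0 0 0 0 0 -1",
  "newtons": 25
}}

```text
time: 6.97
ee_pos: [0.5673, 0.1171, 0.2235]
tcp_rot: [-180.0, -0.1, -178.6]
wrist_force: [0.0, -0.1, -3.4]
opening: 0.015
grasp_force: 40.2
```

Emit:
{"method": "carry_out", "body": {
  "targets": "0 0 0.06 0 0 0 -1;0 0 0.06 0 0 0 -1;0 0 0.06 0 0 0 -1;0 0 0.05 0 0 0 -1;0 0 0.04 0 0 0 -1;0 0 0.03 0 0 0 -1;0 0 0 0 0 0 -1;0 0 0 0 0 0 -1"
}}

```text
time: 7.63
ee_pos: [0.5676, 0.1171, 0.2127]
tcp_rot: [180.0, -0.0, -178.6]
wrist_force: [-0.0, 1.0, -4.4]
opening: 0.0154
grasp_force: 40.2
```

Emit:
{"method": "carry_out", "body": {
  "targets": "0 0 0.03 0 0 0 -1;0 0 0.03 0 0 0 -1;0 0 0.02 0 0 0 -1;0 0 0.02 0 0 0 -1;0 0 0.02 0 0 0 -1;0 0 0.02 0 0 0 -1;0 0 0 0 0 0 -1;0 0 0 0 0 0 -1"
}}

```text
time: 8.3
ee_pos: [0.5674, 0.1171, 0.2087]
tcp_rot: [180.0, 0.1, -178.6]
wrist_force: [-6.7, -2.6, 9.8]
opening: 0.0153
grasp_force: 42.2
```

Emit:
{"method": "carry_out", "body": {
  "targets": "0 0 0 0 0 0 -0.3;0 0 0 0 0 0 -0.3;0 0 0 0 0 0 -0.3;0 0 0 0 0 0 -0.3;0 0 -0.3 0 0 0 -0.3;0 0 -0.6 0 0 0 -0.3;0 0 -0.5 0 0 0 -0.3;0 0 0 0 0 0 -0.3"
}}

```text
time: 8.97
ee_pos: [0.5685, 0.1173, 0.2684]
tcp_rot: [179.9, 0.4, -178.6]
wrist_force: [0.7, -0.2, 0.0]
opening: 0.0301
grasp_force: 0.0
```

Run:
```python
from h import *
import cv2,pickle
np.set_printoptions(precision=4,suppress=True)
pickle.dump(get_calibration("wrist"),open("w3.pkl","wb"))
a=camera("side")[:,:,::-1];b=camera("wrist")[:,:,::-1]
cv2.imwrite("pics/side3.png",a);cv2.imwrite("pics/w3.png",b)
A=cv2.resize(a[220:330,260:400],(700,550),interpolation=2);cv2.imwrite("pics/s3c.png",A)
```

```text
(no output)
```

View pics/s3c.png

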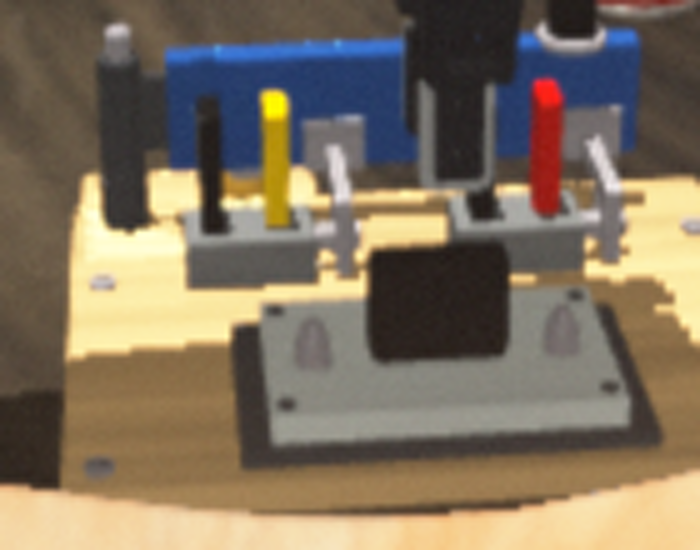

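Run:
```python
from h import *
import pickle,cv2
np.set_printoptions(precision=4,suppress=True)
D=get_calibration("side");v=[.568,.117,.018,.0245]
def J(x,y,z):C,S=np.cos(v[3]),np.sin(v[3]);return np.array([v[0]+C*x-S*y,v[1]+S*x+C*y,v[2]+z])
for h in(0,.002):
  for sx in(-1,1):print(h,[((proj(D,J(*p))-[260,220])*5).round(0) for p in((sx*.055,-.033,h),(sx*.055,-.033,h+.01),(sx*.055,.033,h+.01),(sx*.065,-.038,0),(sx*.04,0,.022))])
print([((proj(D,J(*p))-[260,220])*5).round(0) for p in((-.022,-.008,.045),(.022,-.008,.045))])
# red / yellow tab tops seen by wrist w3 and side3
for n in("side3","w3"):
  im=cv2.imread(f"pics/{n}.png");hsv=cv2.cvtColor(im,40)
  if n=="side3": x0,y0,x1,y1=260,220,400,290
  else: x0,y0,x1,y1=330,20,560,400
  hs=hsv[y0:y1,x0:x1]
  for nm,m in(("red",((hs[...,0]<6)|(hs[...,0]>174))&(hs[...,1]>170)&(hs[...,2]>70)),("yel",(hs[...,0]>24)&(hs[...,0]<34)&(hs[...,1]>160)&(hs[...,2]>90))):
    k,l,s,ce=cv2.connectedComponentsWithStats(m.astype(np.uint8));i=1+s[1:,4].argmax() if k>1 else None
    if i: print(n,nm,s[i]+[x0,y0,0,0,0],ce[i]+[x0,y0])
```

```text
0 [array([272., 448.]), array([271., 420.]), array([259., 305.]), array([240., 460.]), array([311., 325.])]
0 [array([628., 429.]), array([630., 401.]), array([586., 289.]), array([664., 437.]), array([562., 312.])]
0.002 [array([272., 443.]), array([271., 415.]), array([259., 299.]), array([240., 460.]), array([311., 325.])]
0.002 [array([629., 424.]), array([630., 396.]), array([587., 283.]), array([664., 437.]), array([562., 312.])]
[array([371., 271.]), array([512., 265.])]
side3 red [366 236   6  27 142] [368.7606 248.9718]
side3 yel [313 239   4   5  20] [314.5 241. ]
w3 red [412 268   9   1   9] [416. 268.]
```

Emit:
{"method": "carry_out", "body": {
  "targets": "0 0 0 0 0 0 -1;0 0 0 0 0 0 -1;0 0 0 0 0 0 -1;0 0 0 0 0 0 -1;0 0 0.2 0 0 0 -1;0 0 0.2 0 0 0 -1;0 0 0.1 0 0 0 -1;0 0 0 0 0 0 -1"
}}

```text
time: 9.73
ee_pos: [0.5671, 0.1171, 0.2411]
tcp_rot: [-180.0, -0.2, -178.6]
wrist_force: [-0.5, 0.2, 0.3]
opening: -0.0001
grasp_force: 0.0
```

Emit:
{"method": "carry_out", "body": {
  "targets": "0 0 0.03 0 0 0 -1;0 0 0.03 0 0 0 -1;0 0 0.02 0 0 0 -1;0 0 0.02 0 0 0 -1;0 0 0 0 0 0 -1;0 0 0 0 0 0 -1;0 0 0 0 0 0 -1;0 0 0 0 0 0 -1"
}}

```text
time: 10.4
ee_pos: [0.5676, 0.1171, 0.2392]
tcp_rot: [180.0, 0.0, -178.6]
wrist_force: [0.7, -0.1, 0.4]
opening: 0.0001
grasp_force: 0.0
```

Emit:
{"method": "carry_out", "body": {
  "targets": "0 0 0.02 0 0 0 -1;0 0 0.02 0 0 0 -1;0 0 0.02 0 0 0 -1;0 0 0.02 0 0 0 -1;0 0 0.02 0 0 0 -1;0 0 0 0 0 0 -1;0 0 0 0 0 0 -1;0 0 0 0 0 0 -1"
}}

```text
time: 11.07
ee_pos: [0.5674, 0.1171, 0.2364]
tcp_rot: [180.0, 0.1, -178.6]
wrist_force: [-3.9, -0.1, 9.9]
opening: 0.0003
grasp_force: 5.3
```

Emit:
{"method": "carry_out", "body": {
  "targets": "0 0 -0.3 0 0 0 -1;0 0 -0.7 0 0 0.5 -1;0 0 -0.8 0 0 1 -1;0 0 -0.7 0 0 1 0.4;0 0 -0.3 0 0 1 0.4;0 0 0 0 0 1 0.4;0 0 0 0 0 1 0.4;0 0 0 0 0 1 0.4",
  "newtons": 40
}}

```text
time: 11.73
ee_pos: [0.5676, 0.1172, 0.3481]
tcp_rot: [180.0, 0.0, 143.9]
wrist_force: [0.1, -0.2, 0.6]
opening: 0.0593
grasp_force: 0.0
```

Emit:
{"method": "carry_out", "body": {
  "targets": "0 0 0 0 0 1 0.4;0 0 0 0 0 1 0.4;0 0 0 0 0 1 0.4;0 0 0 0 0 1 0.4;0 0 0 0 0 1 0.4;0 0 0 0 0 1 0.4;0 0 0 0 0 1 0.4;0 0 0 0 0 1 0.4"
}}

```text
time: 12.4
ee_pos: [0.5676, 0.1172, 0.3477]
tcp_rot: [180.0, -0.0, 98.0]
wrist_force: [-0.7, 0.6, -0.2]
opening: 0.06
grasp_force: 0.0
```

Emit:
{"method": "carry_out", "body": {
  "targets": "0 0 0 0 0 1 0.4;0 0 0 0 0 0.2 0.4;0 0 0 0 0 0 0.4;0 0 0 0 0 0 0.4;0 0 0 0 0 0 0.4;0 0 0 0 0 0 0.4;0 0 0 0 0 0 0.4;0 0 0 0 0 0 0.4"
}}

```text
time: 13.07
ee_pos: [0.5676, 0.1172, 0.3471]
tcp_rot: [-180.0, 0.0, 91.5]
wrist_force: [-0.8, 0.3, -0.1]
opening: 0.0597
grasp_force: 0.0
```

```bash
cat > seg.py <<'E'
from h import *
import cv2
np.set_printoptions(precision=4,suppress=True)
def seg(n):
    c=get_calibration(n);im=np.ascontiguousarray(camera(n)[:,:,::-1]);h=cv2.cvtColor(im,40);H,S,V=h[...,0],h[...,1],h[...,2]
    print(n)
    for nm,m in(("red",((H<6)|(H>174))&(S>150)&(V>60)),("yel",(H>24)&(H<34)&(S>150)&(V>80)),("blue",(H>100)&(H<125)&(S>130)&(V>50))):
        k,l,s,ce=cv2.connectedComponentsWithStats(m.astype(np.uint8))
        for i in sorted(range(1,k),key=lambda i:-s[i,4])[:4]:
            if s[i,4]>25:
                ct=cv2.findContours((l==i).astype(np.uint8),0,2)[0][0]
                print(nm,s[i,4],ce[i].round(1),cv2.approxPolyDP(ct,2,True)[:,0].tolist())
    return c,im
E
python3 - <<'E'
from seg import *
import pickle
c,im=seg("wrist");pickle.dump(c,open("w4.pkl","wb"));cv2.imwrite("pics/w4.png",im)
v=[.568,.117,.018,.0245]
for X in([.6132,.1993,.078],[.5181,.1994,.078],[.63,.238,.125],[.4647,.2343,.09]):print(proj(c,X))
E
```

```text
wrist
red 95 [378.9 106.3] [[376, 95], [373, 116], [381, 116], [383, 95], [378, 95], [382, 97], [378, 116], [374, 115]]
red 55 [550.4 146.3] [[546, 134], [553, 159], [550, 138]]
blue 27 [433.9  50.2] [[435, 45], [432, 48], [433, 58]]
[376.8223 104.1055]
[256.362  100.6911]
[426.3833  32.6158]
[176.1316  45.8164]
```

Run:
```python
from h import *
import cv2,pickle
np.set_printoptions(precision=4,suppress=True,linewidth=250)
c=pickle.load(open("w4.pkl","rb"));im=cv2.imread("pics/w4.png");h=cv2.cvtColor(im,40)
print(h[100,245:275].tolist());print(h[80:125,258].tolist());
print("red",h[106,365:392].tolist());print(h[85:125,379].tolist())
```

```text
[[18, 91, 104], [18, 89, 103], [19, 91, 104], [18, 70, 110], [19, 43, 126], [18, 47, 124], [21, 25, 143], [30, 4, 181], [30, 9, 173], [24, 82, 198], [25, 126, 250], [27, 115, 255], [26, 115, 255], [27, 113, 255], [27, 111, 255], [27, 109, 255], [27, 107, 255], [26, 111, 255], [25, 129, 222], [25, 126, 186], [26, 121, 219], [23, 121, 145], [23, 122, 148], [23, 123, 149], [23, 123, 149], [23, 123, 149], [23, 118, 147], [22, 78, 134], [17, 37, 124], [19, 43, 126]]
[[30, 34, 255], [29, 42, 254], [27, 44, 251], [27, 43, 253], [25, 46, 251], [25, 46, 251], [25, 46, 254], [26, 44, 255], [30, 38, 255], [29, 40, 255], [28, 41, 255], [30, 36, 255], [30, 36, 255], [27, 44, 210], [24, 119, 219], [25, 122, 253], [27, 112, 255], [27, 112, 255], [27, 113, 255], [27, 113, 255], [27, 113, 255], [26, 113, 255], [26, 113, 255], [26, 113, 255], [26, 114, 255], [26, 113, 255], [26, 113, 255], [26, 114, 255], [26, 113, 255], [26, 113, 255], [26, 113, 255], [26, 113, 255], [26, 114, 255], [26, 114, 255], [26, 114, 255], [27, 113, 255], [25, 123, 252], [24, 107, 205], [24, 15, 171], [30, 4, 180], [23, 12, 1
[... 359 characters left out ...]
6, 209], [90, 2, 206], [0, 1, 203], [0, 3, 203], [0, 2, 205], [0, 4, 194], [9, 27, 122], [7, 28, 119]]
[[20, 66, 213], [19, 64, 214], [20, 65, 215], [19, 65, 217], [19, 66, 218], [19, 65, 219], [20, 64, 220], [20, 63, 223], [19, 59, 183], [3, 135, 200], [2, 153, 230], [2, 147, 235], [2, 145, 234], [2, 146, 234], [2, 147, 234], [2, 147, 233], [2, 146, 234], [2, 147, 234], [2, 147, 234], [2, 147, 234], [2, 147, 234], [2, 148, 233], [2, 148, 233], [2, 149, 233], [2, 148, 233], [2, 149, 232], [2, 149, 232], [2, 150, 231], [2, 151, 231], [2, 150, 231], [2, 152, 233], [3, 161, 220], [3, 112, 173], [18, 8, 161], [60, 4, 174], [30, 5, 163], [15, 27, 133], [18, 74, 141], [18, 78, 150], [17, 77, 145]]
```

Run:
```python
from h import *
import cv2,pickle
np.set_printoptions(precision=4,suppress=True,linewidth=250)
c=pickle.load(open("w4.pkl","rb"));im=cv2.imread("pics/w4.png");g=cv2.cvtColor(im,6)
for z in(.076,.078,.08):print(z,atz(c,(378.9,105.5),z),atz(c,(258.9,105.5),z),atz(c,(374,105),z)-atz(c,(384,105),z),atz(c,(379,94),z)-atz(c,(379,116.8),z))
S,D=get_calibration("scene"),get_calibration("side")
print(tri((c,(378.9,105.5)),(D,(369.2,237))),tri((c,(258.9,105.5)),(D,(315,239))))
# post top blob
p=proj(c,[.63,.238,.126]).astype(int);print(p);print(g[20:50:2,400:470:2])
```

```text
0.076 [0.6153 0.1984 0.076 ] [0.5196 0.1959 0.076 ] [-0.008  -0.0002  0.    ] [-0.0015  0.0172  0.    ]
0.078 [0.6149 0.1983 0.078 ] [0.52   0.1959 0.078 ] [-0.0079 -0.0002  0.    ] [-0.0015  0.0171  0.    ]
0.08 [0.6145 0.1982 0.08  ] [0.5204 0.1958 0.08  ] [-0.0078 -0.0002  0.    ] [-0.0015  0.0169  0.    ]
(array([0.6144, 0.1982, 0.0812]), [np.float64(9.781622315637017e-05), np.float64(9.781622315642402e-05)]) (array([0.5205, 0.1958, 0.0818]), [np.float64(0.00020435778504733487), np.float64(0.00020435778504715864)])
[427  32]
[[ 78  78  75  74  70  68  66  69  71  74  65  57  48  57  67  75  81  78  77  74  69  70  69  70  70  71  74  78  80  79  76  79  80  79  78]
 [ 78  75  75  73  71  68  67  70  58  45  49  53  58  60  60  55  52  81  77  73  71  70  70  70  71  70  73  78  79  77  77  79  79  79  77]
 [ 79  76  75  73  71  69  69  56  46  49  59  65  64  63  63  62  61  60  79  73  72  71  69  69  69  70  74  78  78  77  77  78  80  79  78]
 [ 78  76  77  76  72  71  59  47  47  60  68  67  65  64  64  61  62  59  59  75  74  71  70  69  70  70  74  76  75  75  77  78  79  7
[... 880 characters left out ...]
53  54  52  54  55  66  79  76  74  72  70  68  68  66  61  61  81  79  79  76  73  69  69  70  72  74  76  77  78  77  78  82]
 [ 53  55  55  54  53  53  55  56  59  69  78  75  74  71  71  70  63  53  78  79  80  81  80  73  70  70  70  72  74  75  75  78  77  78  83]
 [ 54  55  55  55  54  56  55  56  56  60  68  73  74  72  68  64  53  63 112  80  82  82  77  74  72  71  70  71  73  75  76  77  77  79  85]
 [ 57  55  56  55  55  56  55  57  58  58  57  61  62  61  57  54  63 120 108  81  83  83  80  76  75  72  72  72  73  74  75  76  78  80  85]
 [ 57  57  57  57  56  55  56  56  56  56  57  57  55  55  54  65 120 121 106  78  81  82  80  77  75  74  72  73  72  74  75  75  78  81  85]]
```

Emit:
{"method": "carry_out", "body": {
  "targets": "0.5 0.2 0 0 0 0 0.4;0.8 0.35 0 0 0 0 0.4;0.625 0.225 0.2 0 0 0 0.4;0 0 0.6 0 0 0 0.4;0 0 0.8 0 0 0 0.4;0 0 0.7 0 0 0 0.4;0 0 0.4 0 0 0 0.4;0 0 0.15 0 0 0 0.4",
  "newtons": 40
}}

```text
time: 13.78
ee_pos: [0.5958, 0.1947, 0.2296]
tcp_rot: [-179.7, 0.1, 91.5]
wrist_force: [-0.1, -0.8, 0.3]
opening: 0.0598
grasp_force: 0.0
```

Emit:
{"method": "carry_out", "body": {
  "targets": "0 0 0 0 0 0 0.4;0 0 0 0 0 0 0.4;0 0 0 0 0 0 -0.2;0 0 0 0 0 0 -0.4;0 0 0 0 0 0 -0.6;0 0 0 0 0 0 -0.8;0 0 0 0 0 0 -1;0 0 0 0 0 0 -1"
}}

```text
time: 14.45
ee_pos: [0.5957, 0.195, 0.2355]
tcp_rot: [-180.0, -0.1, 91.5]
wrist_force: [-12.6, -0.9, 16.0]
opening: 0.0149
grasp_force: 43.1
```

Emit:
{"method": "carry_out", "body": {
  "targets": "0 0 0 0 0 0 -1;0 0 0 0 0 0 -1;0 0 0 0 0 0 -1;0 0 0 0 0 0 0.4;0 0 0 0 0 0 0.4;0 0 0 0 0 0 0.4;0 0 0 0 0 0 0.4;0 0 -0.5 0 0 0 0.4"
}}

```text
time: 15.12
ee_pos: [0.5958, 0.1946, 0.249]
tcp_rot: [-179.6, 0.1, 91.4]
wrist_force: [-0.1, -0.9, -0.1]
opening: 0.06
grasp_force: 0.0
```

Emit:
{"method": "carry_out", "body": {
  "targets": "0 0 -0.8 0 0 0 0.4;0 0 -0.8 0 0 0 0.4;0 0 -0.8 0 0 0 0.4;-0.6 0 0 0 0 0 0.4;-0.8 -0.6 0 0 0 0 0.4;-0.6 -0.6 0 0 0 0 0.4;0 0 0 0 0 0 0.4;0 0 0 0 0 0 0.4"
}}

```text
time: 15.78
ee_pos: [0.5499, 0.1126, 0.3494]
tcp_rot: [180.0, -0.0, 91.3]
wrist_force: [0.3, 1.2, -0.1]
opening: 0.0598
grasp_force: 0.0
```

```bash
sed -i 's/S>150)&(V>60/S>130)\&(V>190/; s/(H>24)&(H<34)&(S>150)&(V>80)/(H>23)\&(H<34)\&(S>95)\&(V>210)/' seg.py
python3 - <<'E'
from seg import *
import pickle
c,im=seg("wrist");pickle.dump(c,open("w5.pkl","wb"));cv2.imwrite("pics/w5.png",im)
for X in([.6146,.1982,.08],[.6006,.1978,.08],[.5203,.1958,.08]):print(proj(c,X))
h=cv2.cvtColor(im,40);p=proj(c,[.6076,.198,.08]).astype(int);print(p,h[p[1],p[0]-30:p[0]+30].tolist())
E
```

```text
wrist
red 200 [383.8  99.9] [[381, 89], [379, 110], [387, 111], [388, 89]]
yel 212 [281.3 100.1] [[277, 89], [278, 111], [285, 111], [285, 90]]
blue 91 [394.4  39. ] [[370, 38], [396, 41], [397, 39], [400, 42], [401, 39], [408, 38], [408, 45], [410, 39]]
blue 52 [454.5  47.5] [[458, 42], [450, 47], [455, 53]]
[400.8158 100.0446]
[383.0496 100.1417]
[281.2033 100.3031]
[391 100] [[13, 81, 91], [13, 78, 92], [11, 62, 99], [12, 40, 109], [13, 18, 130], [17, 13, 136], [13, 71, 94], [12, 40, 108], [12, 32, 118], [11, 38, 114], [12, 41, 112], [11, 44, 110], [11, 46, 106], [12, 50, 103], [14, 52, 98], [7, 87, 108], [4, 138, 139], [5, 132, 135], [4, 150, 165], [2, 154, 220], [2, 144, 235], [2, 143, 235], [2, 147, 233], [3, 148, 232], [2, 149, 230], [2, 152, 228], [2, 156, 224], [2, 151, 205], [3, 68, 170], [72, 7, 171], [38, 6, 168], [30, 6, 166], [23, 6, 166], [24, 8, 166], [24, 8, 166], [24, 8, 166], [30, 6, 166], [24, 8, 167], [24, 8, 162], [8, 6, 165], [160, 4, 195], [140, 4, 194], [11, 14, 198], [19, 72, 199], [17, 80, 141], [17, 76, 145], [18, 77, 146], [17, 75, 146], [16, 64, 136], [9, 30, 112], [12, 34, 113], [8, 14, 148], [10, 4, 198], [0, 4, 204], [0, 4, 199], [10, 4, 196], [160, 4, 193], [14, 20, 196], [19, 70, 216], [19, 65, 223]]
```

Emit:
{"method": "carry_out", "body": {
  "targets": "0.5 -0.3 0 0 0 0 0.4;0.9 -0.5 0 0 0 0 0.4;0.65 -0.355 0.2 0 0 0 0.4;0 0 0.6 0 0 0 0.4;0 0 0.8 0 0 0 0.4;0 0 0.7 0 0 0 0.4;0 0 0.4 0 0 0 0.4;0 0 0.2 0 0 0 0.4"
}}

```text
time: 16.5
ee_pos: [0.5021, 0.1953, 0.23]
tcp_rot: [-179.8, 0.1, 91.5]
wrist_force: [0.4, -0.3, 0.3]
opening: 0.0598
grasp_force: 0.0
```

Emit:
{"method": "carry_out", "body": {
  "targets": "0 0 0 0 0 0 0.4;0 0 0 0 0 0 0.4;0 0 0 0 0 0 -0.2;0 0 0 0 0 0 -0.4;0 0 0 0 0 0 -0.6;0 0 0 0 0 0 -0.8;0 0 0 0 0 0 -1;0 0 0 0 0 0 -1"
}}

```text
time: 17.17
ee_pos: [0.5011, 0.1946, 0.2353]
tcp_rot: [-179.9, -0.1, 91.5]
wrist_force: [-15.8, -0.6, 19.1]
opening: 0.0152
grasp_force: 42.6
```

Emit:
{"method": "carry_out", "body": {
  "targets": "0 0 0 0 0 0 -1;0 0 0 0 0 0 -1;0 0 0 0 0 0 -1;0 0 0 0 0 0 0.4;0 0 0 0 0 0 0.4;0 0 0 0 0 0 0.4;0 0 0 0 0 0 0.4;0 0 -0.5 0 0 0 0.4"
}}

```text
time: 17.83
ee_pos: [0.5016, 0.1941, 0.2496]
tcp_rot: [-179.7, 0.1, 91.4]
wrist_force: [0.1, 0.3, -0.5]
opening: 0.0596
grasp_force: 0.0
```

Emit:
{"method": "carry_out", "body": {
  "targets": "0 0 -0.8 0 0 0 0.4;0 0 -0.8 0 0 0 0.4;0 0 -0.8 0 0 0 0.4;-0.6 0.6 0 0 0 0 0.4;-0.8 0.6 0 0 0 0 0.4;-0.6 0 0 0 0 0 0.4;0 0 0 0 0 0 0.4;0 0 0 0 0 0 0.4"
}}

```text
time: 18.5
ee_pos: [0.5527, 0.1146, 0.3487]
tcp_rot: [-180.0, 0.0, 91.3]
wrist_force: [0.2, 0.3, 0.4]
opening: 0.0598
grasp_force: 0.0
```

Run:
```python
from seg import *
import pickle
c,im=seg("wrist");pickle.dump(c,open("w6.pkl","wb"));cv2.imwrite("pics/w6.png",im)
for X in([.6146,.1982,.08],[.6012,.1978,.08],[.5203,.1958,.08],[.5063,.1955,.08],[.63,.238,.126]):print(proj(c,X))
```

```text
wrist
red 199 [380.6 102.3] [[384, 91], [377, 92], [376, 113], [384, 113]]
yel 203 [261.9 102.9] [[258, 92], [259, 114], [266, 114], [266, 95], [264, 92]]
blue 30 [452.3  49.4] [[454, 45], [449, 48], [453, 51], [452, 55]]
[397.5451 102.4304]
[380.5186 102.559 ]
[277.8421 102.7785]
[260.0827 102.7547]
[451.125   28.3199]
```

Run:
```python
from h import *
np.set_printoptions(precision=4,suppress=True)
S,D=get_calibration("scene"),get_calibration("side")
print("tin",tri((S,(236,198)),(D,(388,187))),"wipes top",tri((S,(272,138)),(D,(484,186))),"wood block",tri((S,(262,186)),(D,(430,222))))
```

```text
tin (array([0.701 , 0.4681, 0.0758]), [np.float64(0.0023917537085661046), np.float64(0.0023917537085661102)]) wipes top (array([0.8291, 0.2501, 0.1489]), [np.float64(0.0021705847369302787), np.float64(0.0021705847369300544)]) wood block (array([0.7663, 0.3392, 0.043 ]), [np.float64(0.00021508095636544683), np.float64(0.0002150809563653498)])
```

Emit:
{"method": "carry_out", "body": {
  "targets": "0.6 0.4 0 0 0 0 0.4;0.8 0.5 0 0 0 0 0.4;0.9 0.6 0 0 0 0 0.4;0.74 0.5 0 0 0 0 0.4;0 0 0 0 0 -0.9 0.4;0 0 0 0 0 -1 0.4;0 0 0 0 0 -1 0.4;0 0 0 0 0 -1 0.4"
}}

```text
time: 19.22
ee_pos: [0.6281, 0.2397, 0.3485]
tcp_rot: [-180.0, -0.0, 114.2]
wrist_force: [0.8, -0.4, 0.1]
opening: 0.0596
grasp_force: 0.0
```

Emit:
{"method": "carry_out", "body": {
  "targets": "0 0 0 0 0 -1 0.4;0 0 0 0 0 -1 0.4;0 0 0 0 0 -1 0.4;0 0 0 0 0 -1 0.4;0 0 0 0 0 -1 0.4;0 0 0 0 0 -1 0.4;0 0 0 0 0 -1 0.4;0 0 0 0 0 -1 0.4"
}}

```text
time: 19.88
ee_pos: [0.6279, 0.2393, 0.349]
tcp_rot: [180.0, -0.0, 160.0]
wrist_force: [-0.5, 0.3, 0.8]
opening: 0.0597
grasp_force: 0.0
```

Emit:
{"method": "carry_out", "body": {
  "targets": "0 0 0 0 0 -1 0.4;0 0 0 0 0 -1 0.4;0 0 0 0 0 -1 0.4;0 0 0 0 0 -0.8 0.4;0 0 0 0 0 0 0.4;0 0 0 0 0 0 0.4;0 0 0 0 0 0 0.4;0 0 0 0 0 0 0.4"
}}

```text
time: 20.55
ee_pos: [0.6283, 0.2384, 0.3491]
tcp_rot: [180.0, -0.0, -178.7]
wrist_force: [1.3, 0.3, -1.0]
opening: 0.0597
grasp_force: 0.0
```

Emit:
{"method": "carry_out", "body": {
  "targets": "-0.04 0 0.4 0 0 0 0.4;0 0 0.7 0 0 0 0.4;0 0 0.6 0 0 0 0.4;0 0 0.3 0 0 0 0.4;0 0 0.12 0 0 0 0.4;0 0 0 0 0 0 0.4;0 0 0 0 0 0 -1;0 0 0 0 0 0 -1",
  "newtons": 50
}}

```text
time: 21.22
ee_pos: [0.6304, 0.2382, 0.2662]
tcp_rot: [180.0, 0.1, -178.6]
wrist_force: [-1.2, -0.3, 0.5]
opening: 0.0367
grasp_force: 0.0
```

Emit:
{"method": "carry_out", "body": {
  "targets": "0 0 0 0 0 0 -1;0 0 0 0 0 0 -1;0 0 0 0 0 0 -1;0 0 0 0 0 0 -1;0 0 0 0 0 0 -1;0.005 0.1 0 0 0 -0.2 -1;0.005 0.17 0 0 0 -0.4 -1;0.007 0.25 0 0 0 -0.6 -1"
}}

```text
time: 21.88
ee_pos: [0.6286, 0.2584, 0.2658]
tcp_rot: [180.0, 0.1, -171.7]
wrist_force: [-0.1, -0.6, 5.9]
opening: 0.0162
grasp_force: 48.9
```

Gripping and moving freely at 0.12 rad. Continue.

Emit:
{"method": "carry_out", "body": {
  "targets": "0.007 0.25 0 0 0 -0.6 -1;0.007 0.25 0 0 0 -0.6 -1;0.007 0.25 0 0 0 -0.6 -1;0.007 0.25 0 0 0 -0.6 -1;0.007 0.25 0 0 0 -0.6 -1;0.007 0.25 0 0 0 -0.6 -1;0.007 0.25 0 0 0 -0.6 -1;0.007 0.25 0 0 0 -0.6 -1"
}}

```text
time: 22.55
ee_pos: [0.5984, 0.3323, 0.2659]
tcp_rot: [-180.0, 0.1, -144.1]
wrist_force: [-4.2, -4.4, 8.4]
opening: 0.0167
grasp_force: 49.5
```

Emit:
{"method": "carry_out", "body": {
  "targets": "0.007 0.25 0 0 0 -0.6 -1;0.007 0.25 0 0 0 -0.6 -1;0.007 0.25 0 0 0 -0.6 -1;0.007 0.25 0 0 0 -0.6 -1;0.007 0.25 0 0 0 -0.6 -1;0.007 0.25 0 0 0 -0.6 -1;0.007 0.25 0 0 0 -0.6 -1;0.007 0.25 0 0 0 -0.6 -1"
}}

```text
time: 23.22
ee_pos: [0.5381, 0.3833, 0.2658]
tcp_rot: [-179.9, -0.0, -116.6]
wrist_force: [-2.6, -9.3, 9.1]
opening: 0.0165
grasp_force: 49.6
```

Emit:
{"method": "carry_out", "body": {
  "targets": "0.007 0.25 0 0 0 -0.6 -1;0.007 0.2 0 0 0 -0.5 -1;0.005 0.12 0 0 0 -0.3 -1;0 0 0 0 0 0 -1;0 0 0 0 0 0 -1;0 0 0 0 0 0 -1;0 0 0 0 0 0 -1;0 0 0 0 0 0 -1"
}}

```text
time: 23.88
ee_pos: [0.5175, 0.3917, 0.2658]
tcp_rot: [-179.9, -0.0, -108.8]
wrist_force: [-1.1, -7.2, 7.2]
opening: 0.0167
grasp_force: 49.6
```

Emit:
{"method": "carry_out", "body": {
  "targets": "0 0 0 0 0 0 -1;0 0 0 0 0 0 -1;0 0 0 0 0 0 -1;0 0 0 0 0 0 -1;0 0 0 0 0 0 -1;0 0 0 0 0 0 -1;0 0 0 0 0 0 -1;0 0 0 0 0 0 -1"
}}

```text
time: 24.55
ee_pos: [0.5175, 0.3917, 0.2658]
tcp_rot: [-179.9, -0.0, -108.8]
wrist_force: [-0.7, -7.8, 8.1]
opening: 0.0164
grasp_force: 49.6
```

Run:
```python
from h import *
import cv2
o=monitor.get_obs();p=o["ee_pos"];print(np.degrees(np.arctan2(p[1]-.234,p[0]-.465))-1.4,np.hypot(p[1]-.234,p[0]-.465))
D=get_calibration("side");im=np.ascontiguousarray(camera("side")[:,:,::-1]);h=cv2.cvtColor(im,40)
H,S,V=h[...,0],h[...,1],h[...,2]
for m in(((H>100)&(H<125)&(S>130)&(V>50)),((H<6)|(H>174))&(S>170)&(V>70),(H>24)&(H<34)&(S>160)&(V>90)):
    m=m.copy();m[:,:250]=0;m[:,410:]=0;m[:200]=0;m[300:]=0
    ys,xs=np.nonzero(m);print(len(xs),xs.min(),xs.max(),ys.min(),ys.max()) if len(xs) else None
a=cv2.cvtColor(cv2.imread("pics/side3.png"),6).astype(int);b=cv2.cvtColor(im,6).astype(int)
d=np.abs(a-b)[275:310,305:390];print("plate region change",d.mean(),(d>30).sum())
for q in((.5203,.1958,.08),(.6146,.1982,.08)):print(proj(D,q))
```

```text
70.17806366553968 0.1662361515545528
558 286 315 202 248
164 359 393 200 262
22 305 309 239 243
plate region change 62.04974789915966 1843
[315.00316466 239.95306953]
[369.2437824  237.60916268]
```

```bash
python3 -c "
from workcell import bot
print(bot.job_done())"
```

```text
the job is handed in; nothing more can be done
None
```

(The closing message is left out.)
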